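Pack the planting caddy on the patio ledge

ROBOT

A 6-joint arm with a two-finger parallel gripper is mounted at the origin on the work surface. World frame = base frame: x ahead of the robot, y to its left, z up, the work surface at z = 0. Lengths are in m, angles in rad, forces in N, time in s.
With the tool pointing down it reaches from about 0.325 to 0.775 m from the base axis. Payload 9.3 kg.
Tool frame: the origin (TCP) lies on the centre line of the jaws, within the pads' length; the fingertips stand 11 mm ahead of it and the grasp point (between the pads) lies 8 mm behind it; z points along the fingers, y is the line along which they close (so a half turn about z gives the same grasp; the last joint's range is limited). The gripper opens to 85 mm and grips with 20 to 120 N. Pads are 22 mm wide; open, the fingers measure 114 mm over their backs; the gripper's body (76 mm by 85 mm) begins 54 mm behind the grasp point. The pads swing forward as they close: fully open they stand 13 mm farther back than shut.
Start: joints at [-1.343, 0.259, 0.021, 1.334, 0, 1.418], TCP at [0.204, -0.511, 0.242] pointing down, gripper open.
Joint ranges: [-3.04, 3.04], [-0.91, 1.82], [-1.04, 1.36], [-1.92, 1.95], [-1.52, 1.45], [-3.14, 3.14]. Speed limits (rad/s): [2.22, 2.22, 2.79, 3.14, 3.14, 3.14].

INTERFACE

Orientations are given as a 3x3 rotation matrix whose columns are the frame's x, y, z axes.
In Python, from station import r gives the robot as it stands. The module is installed in compiled form; this text tells all that it offers.
- The arm moves only by the tool apply_moves, never from a script. Its argument "targets" is a list of rows, each an object with "travel": the shift along the tool's x, y, z in mm, a list of three; "spin": the turn about the tool's z in degrees; "grip": the closure, from 0 (fully open) to 1 (shut). A call has exactly 8 rows; each row is the pose to reach, as a shift and turn from the pose commanded when the call began, along the tool's axes at that moment; what a row does not reach only later rows make up. A row lasts 1/10 s, in which the tool goes at most 50 mm and 8.59 degrees, less where a joint would pass 70% of its speed; a pose out of reach is approached as far as the arm can. A call with a gripper value outside its range is refused whole. The fingers move at their own pace and stop on an object; the grip force is fixed at half the most. Time passes only in rows, so rows that repeat a pose let the fingers close, or fill a call up. It gives the time, the measured TCP pose, the force, the opening and the grip force at its end, in the units of the state.
- r.get_obs(): the state, without advancing time (a new reading comes with each control period).
- r.grab_frame(name): name is "side" or "top"; returns the picture (400x640x3 uint8, red, green, blue); there is no depth.
- r.get_calibration(name): a dict with "camera_matrix" (3x3 intrinsics, pixels), "rvec" (rotation vector, rad) and "tvec" (3), from world to camera coordinates, as OpenCV has them. Camera axes: x right, y down, z forward; pixel columns grow to the right and rows downward; lengths in m; the calibration is good to about 2 mm. A picture is of the moment at which its call begins. get_calibration takes no time and is no camera call.
- r.finish_job(): hands the job in; it is judged then, once.
The state is a dict: "time": time; "joint_pos": joint angles; "qd": joint speeds; "joint_efforts": joint torques, N m; "position": TCP position; "orientation": TCP orientation; "wrist_force": force on the tool from outside, world axes, zero at the start; "ft_torque": the same for the moment, N m; "grip_width": finger opening in m; "gripper_force": force on a finger pad.
Only numpy, scipy, OpenCV 4.12 (cv2) and the standard library are available. Lean on these libraries where they do the work, as an engineer would, in place of code of your own. Each camera call takes 0.05 s, during which the arm holds its last target. There are 200 camera calls.

TASK

Pack the wooden caddy for planting: lay the hand trowel in its longest bay, the spray nozzle with the squeeze lever in the middle-length empty bay and the pointed plant marker in the shortest empty bay, each flat on the bay's floor and the same side up as you found it, and nest the small tall flower pot upright and fully home in the flower pot that already stands in the caddy. Leave the look-alikes where they lie on the ledge: the three-pronged fork, the square-ended stake, the hose end without a lever and the wide low pot.

Things in the scene. Friction and masses are not known exactly. Their poses are not given: they have to be found in the camera images.
- caddy: Fixed wooden tray 314 (x) x 218 (y) x 36 mm high. Origin: centre of underside. Floor 8 mm thick; walls and dividers 6 mm thick, all up to 36 mm. Bays, inner x by y size, centre (x, y) in caddy frame, mm: longest (trowel) 206x95 at (48, 55.5); middle-length (nozzle) 165x105 at (-68.5, -50.5); shortest empty (marker) 131x105 at (85.5, -50.5); pot bay 90x95 at (-106, 55.5), holds the cover pot.
- cover_pot: Loose terracotta pot standing in the caddy's pot bay, 56 mm high, 75 mm across the rim, 0.25 kg. Origin: centre of underside, z up. Tapered inside: 64 mm across at the mouth, about 46 mm at its inner floor, 6 mm above the underside.
- small_pot: Small tall terracotta pot, upright, open top, 80 mm high; 38 mm across the underside, tapering to 49 mm; collar from 56 to 80 mm up is 56-58 mm across, wall 4 mm. Origin: centre of underside, z up. 0.14 kg. Nested home, its underside rests on the cover pot's inner floor (6 mm above that pot's underside), about 4 mm play all round, collar clear above the cover pot's rim.
- trowel: Green plastic hand trowel lying flat, 180 mm long along its x, broad pointed scoop blade (about 60 mm wide) to +x. Origin: middle of its length, on the underside; z up. Round handle, 26 mm in diameter, from x = -90 to +10 mm, axis 13 mm above the underside; grip it across y, near x = -15 mm. 0.09 kg.
- nozzle: Steel spray nozzle lying flat, 125 mm long along x, 34 mm high, outlet to +x, hex nut to -x. Origin: middle, under the barrel axis, on the underside; z up. Barrel 26 mm in diameter, axis 17 mm up. Squeeze lever, rigid: flat bar beside the barrel on the -y side, x = -37 to 29 mm, outer face y = -30 mm. Grip across barrel and lever: 43 mm wide, centred x = 0, y = -8.5 mm. 0.18 kg.
- marker: Wooden plant marker stake lying flat, 110 mm long along its x, 22 mm wide, 9 mm thick, with a point at its +x end (the point is the last 28 mm) and a square -x end. Origin: middle of its length, on the underside; z is the flat face's normal, up at the start. 0.025 kg. Grip across its width near the middle.
- fork: Look-alike, to stay: green plastic hand fork with three prongs, lying flat, 180 mm long along its x, 55 mm wide, prongs to +x, same handle as the trowel. Origin: middle of its length, on the underside.
- blunt_stake: Look-alike, to stay: wooden stake 110 x 22 x 9 mm lying flat along its x, square at both ends. Origin: middle, on the underside.
- jet: Look-alike, to stay: steel hose end without a lever, 125 mm long along its x, 34 mm in diameter at its ends, a rubber band about its barrel. Origin: middle of its length, on the underside.
- wide_pot: Look-alike, to stay: wide low terracotta flower pot, 86 mm across the rim, 50 mm high, standing upright. It is too wide to go into the cover pot. Origin: centre of the underside.
There are look-alikes about, which are no part of the job. What is shaped like the marker but yellow is not meant.

How it is judged:
At the end, for the whole second after the job is handed in: Trowel, nozzle, marker flat (0.15 rad) on their own bay floors, trowel and nozzle same side up; cover pot upright in its bay; small pot in it, upright (0.12 rad), centred to 7 mm, within 3.5 mm of full depth; four look-alikes within 30 mm of their starts; all at rest (x of trowel in the frame of caddy between 0.015 and 0.081 m and y of trowel in the frame of caddy between 0.015 and 0.096 m and z of trowel in the frame of caddy between 0.003 and 0.013 m and angle between each of trowel, nozzle, cover_pot's own z axis and vertical below 0.15 rad and x of nozzle in the frame of caddy between -0.1 and -0.037 m and y of nozzle in the frame of caddy between -0.1 and 0 m and z of nozzle in the frame of caddy between 0.003 and 0.013 m and x of marker in the frame of caddy between 0.066 and 0.105 m and y of marker in the frame of caddy between -0.098 and -0.003 m and z of marker in the frame of caddy between 0.003 and 0.02 m and angle between the z axis of marker and the z axis of caddy, either way round below 0.15 rad and x of cover_pot in the frame of caddy between -0.151 and -0.061 m and y of cover_pot in the frame of caddy between 0.008 and 0.103 m and z of cover_pot in the frame of caddy between 0.003 and 0.013 m and horizontal distance between small_pot and cover_pot below 0.007 m and z of small_pot in the frame of cover_pot between 0.003 and 0.0095 m and angle between small_pot's own z axis and vertical below 0.12 rad and distance of each of fork, blunt_stake, jet, wide_pot from where it was at the start of the episode below 0.03 m and linear speed of each of trowel, nozzle, marker, small_pot, cover_pot below 0.02 m/s); the robot touches nothing.
It fails at once if the hand fork is moved more than 30 mm (distance of fork from where it was at the start of the episode above 0.03 m).
It fails at once if the square-ended stake is moved more than 30 mm (distance of blunt_stake from where it was at the start of the episode above 0.03 m).
It fails at once if the hose end without a lever is moved more than 30 mm (distance of jet from where it was at the start of the episode above 0.03 m).
It fails at once if the wide flower pot is moved more than 30 mm (distance of wide_pot from where it was at the start of the episode above 0.03 m).
It also fails if it takes over 112 s, if anything falls off the work surface, if the arm or the gripper's body presses on something with over 40 N, if the wrist force passes 120 N, or if a joint passes its speed limit or range.

## Working session

There is one attempt and no reset: what is moved stays moved. The work goes in short steps, Python scripts to look and compute and a tool call to move; the robot and the scene stay as the last step left them, time stands still between calls to the robot, and variables do not carry over. Pictures are saved under pics/ and viewed, at most 17 in all, crops included, and the job is handed in when it is done.

Besides the shell and the picture viewer there is one more tool, called after ">>>" by a JSON object that holds its "api" and its "payload". apply_moves: Moves the arm, as the interface text tells. Its arguments: {"type":"object","properties":{"targets":{"type":"array","items":{"type":"object","properties":{"travel":{"type":"array","items":{"type":"number"}},"spin":{"type":"number"},"grip":{"type":"number"}}}}},"required":["targets"]}

```bash
mkdir -p pics
python3 - <<'E'
from station import r
import cv2
o=r.get_obs()
print(o['time'],o['position'],o['orientation'],o['grip_width'])
for n in("side","top"):
    f=r.grab_frame(n); cv2.imwrite(f"pics/{n}0.png",f[:,:,::-1])
    c=r.get_calibration(n); print(n,c)
E
```

```text
0.0 [ 0.20434004 -0.51034128  0.24165388] [[ 9.28383117e-01  3.71624404e-01 -2.99979583e-04]
 [ 3.71624461e-01 -9.28382181e-01  1.33616446e-03]
 [ 2.18055622e-04 -1.35195228e-03 -9.99999062e-01]] 0.08575123507917377
side {'camera_matrix': array([[398.82054382,   0.        , 318.46454105],
       [  0.        , 398.82054382, 201.58817776],
       [  0.        ,   0.        ,   1.        ]]), 'rvec': array([ 0.90178431, -2.3812849 ,  1.18098138]), 'tvec': array([0.36459489, 0.23160226, 0.98482828])}
top {'camera_matrix': array([[427.06872515,   0.        , 325.97466473],
       [  0.        , 427.06872515, 200.93995754],
       [  0.        ,   0.        ,   1.        ]]), 'rvec': array([ 2.20995169, -2.15707263,  0.04901126]), 'tvec': array([0.01160284, 0.49650367, 1.21512819])}
```

View pics/top0.png

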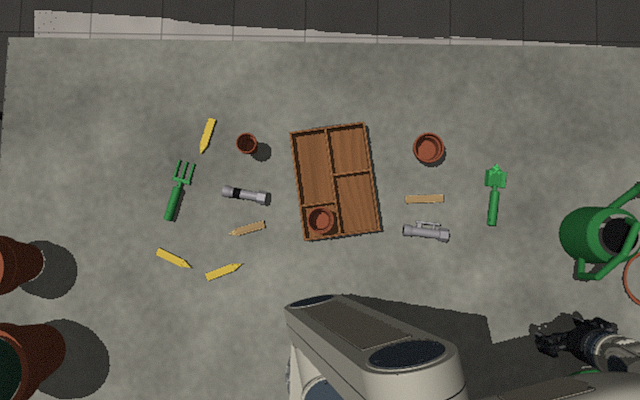

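View pics/side0.png

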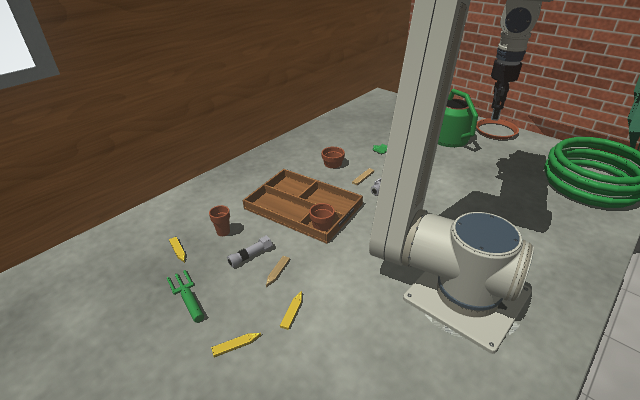

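The top view shows the trowel (494,195), nozzle with lever (426,232), square stake (425,199), wide pot (428,148), caddy (336,182), cover pot (321,220), small pot (246,143), jet (246,194), pointed marker (248,229) and fork (180,190). In the side view the arm hides the trowel and part of the nozzle.

```bash
cat > h.py <<'E'
import numpy as np, cv2
from station import r
def cam(n):
    c=r.get_calibration(n); return c['camera_matrix'],c['rvec'],c['tvec']
def ray(n,uv):
    K,rv,t=cam(n); R=cv2.Rodrigues(rv)[0]
    return -R.T@t, R.T@np.linalg.solve(K,[uv[0],uv[1],1.])
def onz(n,uv,z):
    o,d=ray(n,uv); return o+d*(z-o[2])/d[2]
def tri(a,b):
    """top pixel, side pixel -> point, miss distance"""
    o1,d1=ray('top',a);o2,d2=ray('side',b)
    d1/=np.linalg.norm(d1);d2/=np.linalg.norm(d2)
    s=np.linalg.lstsq(np.c_[d1,-d2],o2-o1,rcond=None)[0]
    p,q=o1+s[0]*d1,o2+s[1]*d2
    return (p+q)/2,np.linalg.norm(p-q)
def proj(n,p):
    K,rv,t=cam(n); return cv2.projectPoints(np.float64(p).reshape(-1,1,3),rv,t,K,None)[0].reshape(-1,2)
E
python3 - <<'E'
from h import *
a=cv2.imread('pics/top0.png'); s=cv2.imread('pics/side0.png')
for n,im in(('top',a),('side',s)):
    hsv=cv2.cvtColor(im,cv2.COLOR_BGR2HSV)
    for name,lo,hi in(('green',(45,120,40),(75,255,255)),('brown',(3,85,40),(19,255,255))):
        m=cv2.inRange(hsv,lo,hi); 
        for c in cv2.findContours(m,0,2)[0]:
            A=cv2.contourArea(c)
            if 60<A<20000:
                x,y,w,h=cv2.boundingRect(c)
                if n=='top' and not(150<x<520 and y<290 and y>90): continue
                if n=='side' and y<120: continue
                (cx,cy),(p,q),an=cv2.minAreaRect(c); print(n,name,A,(x,y,w,h),np.round([cx,cy,p,q,an],1))
print('grip cell',onz('top',(336,182),0),onz('top',(494,195),0))
z=np.vstack([np.hstack([cv2.resize(a[125:285,210:370],None,fx=2.5,fy=2.5,interpolation=2),cv2.resize(a[125:285,370:530],None,fx=2.5,fy=2.5,interpolation=2)])])
cv2.imwrite('pics/tz.png',z)
cv2.imwrite('pics/sz.png',cv2.resize(s[130:300,200:400],None,fx=3.5,fy=3.5,interpolation=2))
E
```

```text
top green 597.5 (485, 165, 21, 61) [495. 195.  60.  20.  90.]
top green 359.0 (164, 160, 31, 61) [177.7 190.9  17.   60.8  16.7]
top brown 196.5 (233, 221, 33, 14) [248.7 228.2   7.7  32.3  74.1]
top brown 235.5 (406, 195, 38, 9) [424.5 198.5   7.6  37.3  87.7]
top brown 325.5 (235, 133, 23, 21) [245.7 142.9  20.7  21.2  80.5]
top brown 703.5 (413, 132, 32, 31) [428.3 147.4  30.4  30.   26.6]
top brown 8305.5 (289, 121, 92, 120) [334.2 180.8 110.6  77.4  81.9]
side green 407.0 (167, 270, 35, 51) [186.  296.2  50.1  21.9  67.4]
side green 70.5 (373, 144, 14, 9) [379.5 148.   13.    8.   -0. ]
side green 5149.0 (544, 137, 96, 71) [592.5 171.1  97.3  68.3   4.4]
side brown 167.0 (267, 256, 23, 28) [277.2 269.    7.2  31.8  36.9]
side brown 440.0 (209, 205, 21, 31) [219.9 220.4  30.3  19.8  81.9]
side brown 4958.0 (243, 169, 120, 75) [302.2 201.7 110.5  57.8  22.8]
side brown 97.0 (352, 168, 22, 17) [362.5 176.4   5.3  24.5  51.3]
side brown 365.0 (321, 147, 24, 21) [332.5 157.   20.   23.   90. ]
side brown 71.0 (609, 136, 21, 10) [619.4 139.9  21.5   4.7  18.4]
side brown 75.0 (555, 131, 21, 9) [564.9 136.6  19.4   7.   14. ]
side brown 165.0 (574, 127, 34, 12) [590.4 134.   32.7   7.5  14. ]
side brown 169.0 (526, 123, 29, 14) [539.9 129.8  28.3   7.1  15.3]
side brown 257.0 (594, 122, 35, 16) [611.3 129.4  34.7   8.7  13.6]
grip cell [ 0.55310649 -0.00406782  0.        ] [ 0.52583352 -0.46318444  0.        ]
```

View pics/tz.png

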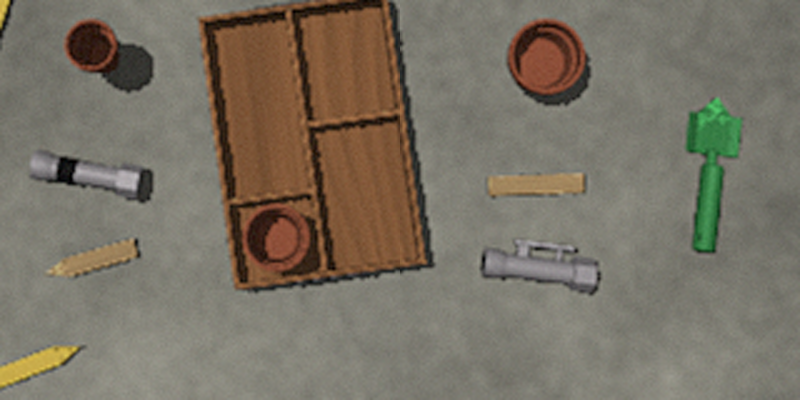

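View pics/sz.png

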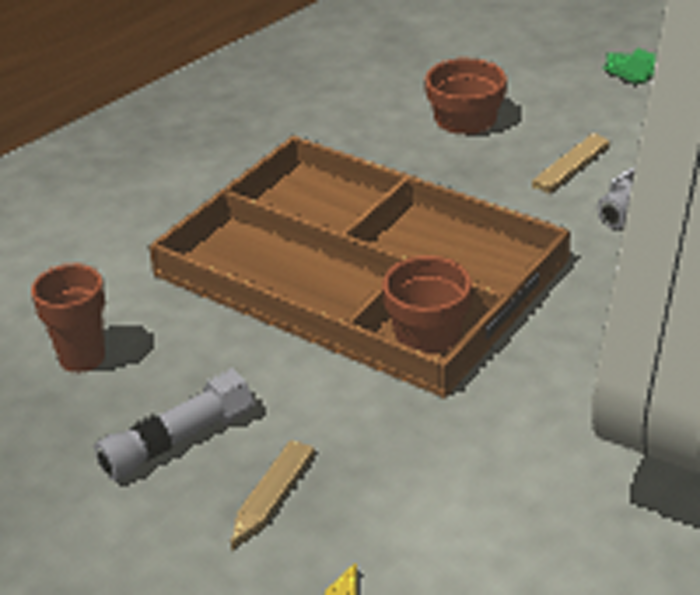

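Run:
```python
from h import *
np.set_printoptions(precision=4,suppress=True)
T=lambda x,y:(210+(x)/2.5-.3,125+y/2.5-.3); S=lambda x,y:(200+x/3.5-.36,130+y/3.5-.36)
print('cams',ray('top',(320,200))[0],ray('side',(320,200))[0])
for n,a,b in(('TL',(201,17),(151,246)),('TR',(388,0),(297,137)),('BR',(430,264),(570,233)),('BL',(240,288),(444,363)),
 ('divL',(292,11),(230,194)),('divM',(310,124),(351+61,180)),('cover rim',(279,238),(427,283)),('small rim',(91,46),(69,284)),('mk tip',(48,271),(233,546)),('mk endA',(135,240),(295,443)),('mk endB',(138,256),(316,450)),
 ('stakeL',(489,185),(540,187)),('floor corner of short bay',(388,108),(380,180))):
    print(n,*tri(T(*a),S(*b)))
C=[onz('top',T(*p),.036) for p in((201,17),(388,0),(430,264),(240,288))]
print('caddy c',np.mean(C,0),'len',np.linalg.norm(C[0]-C[3]),np.linalg.norm(C[1]-C[2]),'wid',np.linalg.norm(C[0]-C[1]),np.linalg.norm(C[2]-C[3]))
ax=(C[0]-C[3])+(C[1]-C[2]);print('yaw',np.degrees(np.arctan2(ax[1],ax[0])))
for n,z,a,b in(('marker',.009,(48,271),(137,248)),('trowel handle',.013,(709,163),(704,251)),('trowel',.01,(714,98),(704,251)),('nozzle',.017,(483,262),(598,274)),('lever',.017,(515,244),(577,248))):
    p,q=onz('top',T(*a),z),onz('top',T(*b),z);d=p-q
    print(n,(p+q)/2,p,q,'L',np.linalg.norm(d),'yaw',np.degrees(np.arctan2(d[1],d[0])))
a=cv2.imread('pics/top0.png');s=cv2.imread('pics/side0.png')
def el(im,box,lo,hi,big=True):
    x,y,w,h=box;m=cv2.inRange(cv2.cvtColor(im[y:y+h,x:x+w],cv2.COLOR_BGR2HSV),lo,hi)
    c=max(cv2.findContours(m,0,1)[0],key=cv2.contourArea);return cv2.minEnclosingCircle(c),c
(c,rr),_=el(a,(228,128,40,35),(0,85,30),(14,255,255));c=(c[0]+228,c[1]+128);print('small top',c,rr,onz('top',c,.078))
b=(209+83,205);
# marker fine axis: mask principal axis
m=np.zeros(a.shape[:2],np.uint8);m[215:242,228:272]=cv2.inRange(cv2.cvtColor(a,cv2.COLOR_BGR2HSV),(8,70,60),(24,255,255))[215:242,228:272]
P=np.argwhere(m)[:,::-1].astype(np.float32);v=cv2.fitLine(P,2,0,.01,.01).ravel();t=(P-v[2:])@v[:2]
p,q=[onz('top',v[2:]+v[:2]*k,.009) for k in(t.min()-.5,t.max()+.5)];print('mk',p,q,np.linalg.norm(p-q),np.degrees(np.arctan2(*(p-q)[1::-1])))
# surface height: bottom of small pot from side
print('side bottom of pot front onto z0',onz('side',S(82,369),0))
```

```text
cams [0.4226 0.0042 1.2428] [-0.1714  0.7179  0.7821]
TL [0.6928 0.1317 0.0317] 0.001063512380281394
TR [ 0.718  -0.0806  0.0357] 0.006012589058742605
BR [ 0.4179 -0.1346  0.0299] 0.005430893256642325
BL [0.385  0.0792 0.0338] 0.004157649478766512
divL [0.7025 0.0274 0.0299] 0.0011905695672014794
divM [ 0.5419 -0.0139  0.0983] 0.05487527466961259
cover rim [0.4419 0.0357 0.0608] 0.0036247752972358
small rim [0.6471 0.2472 0.0803] 0.0011504865055283083
mk tip [ 0.3965  0.3043 -0.0005] 0.00012774008753831708
mk endA [0.4351 0.2033 0.004 ] 0.00034848833659946926
mk endB [0.4164 0.1988 0.0052] 0.0001853447402150315
stakeL [ 0.5092 -0.2058  0.0032] 0.0011919393983435438
floor corner of short bay [ 0.5969 -0.0798  0.0372] 0.015177340199123476
caddy c [ 0.5516 -0.0024  0.036 ] len 0.312495971786855 0.3045452667186703 wid 0.2148126139398484 0.2156727989718729
yaw 9.907134739449612
marker [0.4112 0.2509 0.009 ] [0.3967 0.302  0.009 ] [0.4257 0.1998 0.009 ] L 0.10627647393324524 yaw 105.8782433796954
trowel handle [ 0.4888 -0.4535  0.013 ] [ 0.5394 -0.4563  0.013 ] [ 0.4383 -0.4507  0.013 ] L 0.10130490349968278 yaw -3.146575788032419
trowel [ 0.5268 -0.4574  0.01  ] [ 0.6153 -0.4631  0.01  ] [ 0.4383 -0.4518  0.01  ] L 0.17732255837763158 yaw -3.630673129390711
nozzle [ 0.4143 -0.2636  0.017 ] [ 0.4195 -0.1982  0.017 ] [ 0.4091 -0.3291  0.017 ] L 0.1313660807549137 yaw 85.45223049532433
lever [ 0.4395 -0.2697  0.017 ] [ 0.4409 -0.2344  0.017 ] [ 0.4381 -0.305   0.017 ] L 0.07070275478599725 yaw 87.70322131350014
small top (246.71212196350098, 143.71212100982666) 11.805940628051758 [0.6454 0.2454 0.078 ]
mk [0.3956 0.3007 0.009 ] [0.4269 0.1993 0.009 ] 0.10607512019847555 107.17554500186701
side bottom of pot front onto z0 [0.6378 0.2576 0.    ]
```

```bash
cat >> h.py <<'E'
def go(x,y,z,th):
    """tool-axis travel (mm) and spin (deg) from here to world x,y,z with tool x axis at yaw th"""
    o=r.get_obs(); R=np.array(o['orientation']); d=(np.array([x,y,z])-o['position'])*1000
    t0=np.degrees(np.arctan2(R[1,0],R[0,0])); s=-((th-t0+180)%360-180)
    print('t',round(o['time'],2),'pos',np.round(o['position'],4),'yaw',round(t0,1),'-> travel',np.round(R.T@d,1),'spin',round(s,1))
CA=np.array([.552,-.002]); CY=9.3
def cad(x,y):
    c,s=np.cos(np.radians(CY)),np.sin(np.radians(CY)); return CA+np.array([c*x-s*y,s*x+c*y])/1000
E
python3 -c "
from h import *
go(.5,-.05,.24,80);go(.411,.251,.12,106.5)
print(cad(85.5,-50.5),cad(-68.5,-50.5),cad(48,55.5),cad(-106,55.5))"
```

```text
t 0.1 pos [ 0.2044 -0.5103  0.2417] yaw 21.8 -> travel [ 445.5 -317.5    2.2] spin -58.2
t 0.1 pos [ 0.2044 -0.5103  0.2417] yaw 21.8 -> travel [ 474.8 -629.9  122.6] spin -84.7
[ 0.64453716 -0.03801909] [ 0.49256138 -0.06290608] [0.59040006 0.06052748] [0.43842428 0.03564049]
```

>>> {"api": "apply_moves", "payload": {"targets": [{"travel": [50,-35,0],"spin": -8,"grip": 0},{"travel": [90,-64,0],"spin": -16,"grip": 0},{"travel": [130,-93,0],"spin": -24,"grip": 0.3},{"travel": [170,-121,0],"spin": -32,"grip": 0.4},{"travel": [210,-150,0],"spin": -40,"grip": 0.5},{"travel": [250,-178,0],"spin": -48,"grip": 0.5},{"travel": [290,-207,0],"spin": -56,"grip": 0.5},{"travel": [320,-228,0],"spin": -58,"grip": 0.5}]}}

```text
time: 0.9
position: [0.4174, -0.1777, 0.2422]
orientation: [[0.171, 0.985, 0.0], [0.985, -0.171, 0.0], [0.0, -0.0, -1.0]]
wrist_force: [0.3, -0.9, 0.7]
grip_width: 0.043
gripper_force: 0.0
```

```bash
python3 -c "
from h import *
print(r.get_obs()['grip_width'],r.get_obs()['wrist_force'])
go(.48,.1,.2,106.5);go(.411,.251,.12,106.5)"
```

```text
0.043008384468004666 [ 0.26378511 -0.93407993  0.72351448]
t 0.9 pos [ 0.4174 -0.1777  0.2422] yaw 80.1 -> travel [284.3  14.1  42.3] spin -26.4
t 0.9 pos [ 0.4174 -0.1777  0.2422] yaw 80.1 -> travel [421.2 -79.7 122.3] spin -26.4
```

>>> {"api": "apply_moves", "payload": {"targets": [{"travel": [48,0,0],"spin": -6,"grip": 0.5},{"travel": [96,0,0],"spin": -12,"grip": 0.5},{"travel": [144,0,0],"spin": -18,"grip": 0.5},{"travel": [192,0,0],"spin": -24,"grip": 0.5},{"travel": [240,-10,10],"spin": -26.4,"grip": 0.5},{"travel": [286,-25,20],"spin": -26.4,"grip": 0.5},{"travel": [330,-42,35],"spin": -26.4,"grip": 0.5},{"travel": [374,-60,50],"spin": -26.4,"grip": 0.5}]}}

```text
time: 1.7
position: [0.4231, 0.2006, 0.1917]
orientation: [[-0.279, 0.96, 0.0], [0.96, 0.279, 0.0], [-0.0, 0.0, -1.0]]
wrist_force: [1.9, 0.5, 0.1]
grip_width: 0.0426
gripper_force: 0.0
```

```bash
python3 -c "
from h import *
go(.411,.251,.014,106.5)"
```

```text
t 1.7 pos [0.4231 0.2006 0.1917] yaw 106.2 -> travel [ 51.8   2.4 177.7] spin -0.3
```

>>> {"api": "apply_moves", "payload": {"targets": [{"travel": [30,2,30],"spin": 0,"grip": 0.5},{"travel": [52,2,70],"spin": 0,"grip": 0.5},{"travel": [52,2,110],"spin": 0,"grip": 0.5},{"travel": [52,2,145],"spin": 0,"grip": 0.5},{"travel": [52,2,165],"spin": 0,"grip": 0.5},{"travel": [52,2,174],"spin": 0,"grip": 0.5},{"travel": [52,2,178],"spin": 0,"grip": 0.5},{"travel": [52,2,178],"spin": 0,"grip": 0.5}]}}

```text
time: 2.5
position: [0.4115, 0.2492, 0.0146]
orientation: [[-0.279, 0.96, 0.0], [0.96, 0.279, 0.0], [0.0, 0.0, -1.0]]
wrist_force: [0.9, 1.0, 0.5]
grip_width: 0.0426
gripper_force: 0.0
```

```bash
python3 -c "
from h import *
go(.411,.251,.014,106.5)
for n,(x,y,w,h) in(('top',(200,170,110,100)),('side',(220,210,110,110))):
    cv2.imwrite('pics/m_%s.png'%n,cv2.resize(r.grab_frame(n)[y:y+h,x:x+w,::-1],(390,390)))
cv2.imwrite('pics/m1.png',np.hstack([cv2.imread('pics/m_top.png'),cv2.imread('pics/m_side.png')]))
"
```

```text
t 2.5 pos [0.4115 0.2492 0.0146] yaw 106.2 -> travel [1.8 0.  0.6] spin -0.3
```

View pics/m1.png

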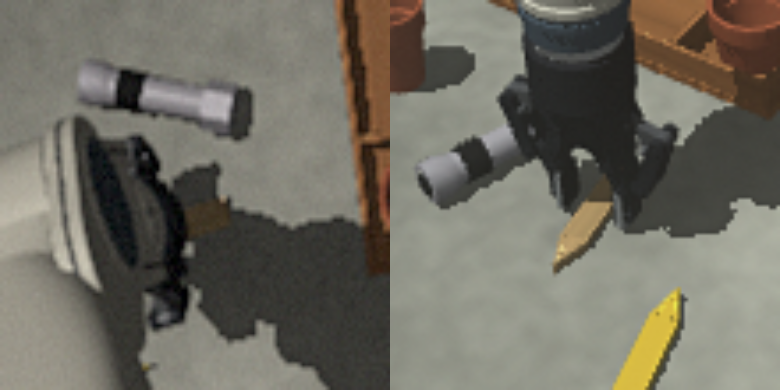

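The side crop shows the marker (about 590,225) lying between the open fingers, clear of the jet. I'll close the gripper and lift.

>>> {"api": "apply_moves", "payload": {"targets": [{"travel": [2,0,1],"spin": 0,"grip": 0.6},{"travel": [2,0,1],"spin": 0,"grip": 0.8},{"travel": [2,0,1],"spin": 0,"grip": 0.9},{"travel": [2,0,1],"spin": 0,"grip": 0.9},{"travel": [2,0,1],"spin": 0,"grip": 0.9},{"travel": [2,0,1],"spin": 0,"grip": 0.9},{"travel": [2,0,-10],"spin": 0,"grip": 0.9},{"travel": [2,0,-30],"spin": 0,"grip": 0.9}]}}

```text
time: 3.4
position: [0.4099, 0.2508, 0.0444]
orientation: [[-0.279, 0.96, -0.002], [0.96, 0.279, -0.001], [-0.0, -0.002, -1.0]]
wrist_force: [0.9, 0.3, -0.4]
grip_width: 0.0195
gripper_force: 59.0
```

```bash
python3 -c "
from h import *
p=cad(85.5,-50.5)
go(*p,.13,189.3)
go(*p,.03,189.3)"
```

```text
t 3.4 pos [0.4099 0.2508 0.0444] yaw 106.2 -> travel [-342.9  144.4  -85.8] spin -83.1
t 3.4 pos [0.4099 0.2508 0.0444] yaw 106.2 -> travel [-342.9  144.6   14.2] spin -83.1
```

>>> {"api": "apply_moves", "payload": {"targets": [{"travel": [0,0,-50],"spin": 0,"grip": 0.9},{"travel": [-30,13,-90],"spin": -8,"grip": 0.9},{"travel": [-75,32,-95],"spin": -16,"grip": 0.9},{"travel": [-120,51,-95],"spin": -24,"grip": 0.9},{"travel": [-165,70,-95],"spin": -32,"grip": 0.9},{"travel": [-210,89,-95],"spin": -40,"grip": 0.9},{"travel": [-255,108,-95],"spin": -48,"grip": 0.9},{"travel": [-300,127,-95],"spin": -56,"grip": 0.9}]}}

```text
time: 4.2
position: [0.6154, -0.001, 0.1404]
orientation: [[-0.954, 0.3, 0.001], [0.3, 0.954, -0.0], [-0.001, 0.0, -1.0]]
wrist_force: [0.6, 0.7, -0.4]
grip_width: 0.0198
gripper_force: 59.0
```

```bash
python3 -c "
from h import *
go(*cad(85.5,-50.5),.0235,189.3)"
```

```text
t 4.2 pos [ 0.6154 -0.001   0.1404] yaw 162.5 -> travel [-38.8 -26.6 116.9] spin -26.8
```

>>> {"api": "apply_moves", "payload": {"targets": [{"travel": [-20,-13,0],"spin": -8,"grip": 0.9},{"travel": [-39,-27,0],"spin": -16,"grip": 0.9},{"travel": [-39,-27,5],"spin": -24,"grip": 0.9},{"travel": [-39,-27,30],"spin": -27,"grip": 0.9},{"travel": [-39,-27,65],"spin": -27,"grip": 0.9},{"travel": [-39,-27,90],"spin": -27,"grip": 0.9},{"travel": [-39,-27,100],"spin": -27,"grip": 0.9},{"travel": [-39,-27,100],"spin": -27,"grip": 0.9}]}}

```text
time: 5.0
position: [0.6429, -0.0367, 0.0387]
orientation: [[-0.987, -0.16, -0.002], [-0.16, 0.987, 0.0], [0.002, 0.001, -1.0]]
wrist_force: [0.6, -1.3, -0.6]
grip_width: 0.0201
gripper_force: 59.0
```

```bash
python3 -c "
from h import *
go(*cad(85.5,-50.5),.0225,189.3)"
```

```text
t 5.0 pos [ 0.6429 -0.0367  0.0387] yaw -170.8 -> travel [-1.4 -1.6 16.2] spin -0.1
```

>>> {"api": "apply_moves", "payload": {"targets": [{"travel": [-1,-1,8],"spin": 0,"grip": 0.9},{"travel": [-1,-1,14],"spin": 0,"grip": 0.9},{"travel": [-1,-1,16],"spin": 0,"grip": 0.9},{"travel": [-1,-1,16],"spin": 0,"grip": 0.9},{"travel": [-1,-1,16],"spin": 0,"grip": 0.5},{"travel": [-1,-1,16],"spin": 0,"grip": 0.5},{"travel": [-1,-1,6],"spin": 0,"grip": 0.5},{"travel": [-1,-1,-20],"spin": 0,"grip": 0.5}]}}

```text
time: 5.8
position: [0.6434, -0.0374, 0.0583]
orientation: [[-0.987, -0.16, -0.004], [-0.16, 0.987, 0.001], [0.004, 0.001, -1.0]]
wrist_force: [-0.0, -0.1, -0.4]
grip_width: 0.0424
gripper_force: 0.0
```

```bash
python3 -c "
from h import *
go(.646,.246,.17,100)"
```

```text
t 5.8 pos [ 0.6434 -0.0374  0.0583] yaw -170.8 -> travel [ -47.6  279.5 -111.5] spin 89.2
```

>>> {"api": "apply_moves", "payload": {"targets": [{"travel": [0,0,-45],"spin": 0,"grip": 0.3},{"travel": [-5,30,-85],"spin": 0,"grip": 0},{"travel": [-15,75,-100],"spin": 0,"grip": 0},{"travel": [-24,120,-100],"spin": 0,"grip": 0},{"travel": [-32,165,-100],"spin": 0,"grip": 0},{"travel": [-40,210,-100],"spin": 0,"grip": 0},{"travel": [-44,250,-100],"spin": 0,"grip": 0},{"travel": [-47.5,279.5,-100],"spin": 0,"grip": 0}]}}

```text
time: 6.6
position: [0.6461, 0.2486, 0.1603]
orientation: [[-0.987, -0.162, 0.001], [-0.162, 0.987, 0.0], [-0.001, 0.0, -1.0]]
wrist_force: [0.3, -1.0, 0.0]
grip_width: 0.0854
gripper_force: 0.0
```

```bash
python3 -c "
from h import *
go(.6462,.2462,.070,189.3)
a=r.grab_frame('top');s=r.grab_frame('side')
cv2.imwrite('pics/a2.png',np.hstack([cv2.resize(a[110:270,280:540,::-1],(400,246)),cv2.resize(s[120:280,180:440,::-1],(400,246))]))
cv2.imwrite('pics/top2.png',a[:,:,::-1]);cv2.imwrite('pics/side2.png',s[:,:,::-1])"
```

```text
t 6.6 pos [0.6461 0.2486 0.1603] yaw -170.7 -> travel [ 0.4 -2.4 90.3] spin 0.0
```

View pics/a2.png

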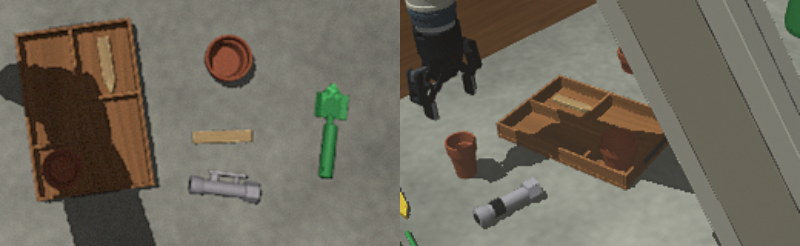

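The marker lies flat in the shortest bay (105,65 in the top crop). The gripper hangs above the small pot, so I'll go down.

>>> {"api": "apply_moves", "payload": {"targets": [{"travel": [0,-2.5,30],"spin": 0,"grip": 0},{"travel": [0,-2.5,60],"spin": 0,"grip": 0},{"travel": [0,-2.5,80],"spin": 0,"grip": 0},{"travel": [0,-2.5,90],"spin": 0,"grip": 0},{"travel": [0,-2.5,90],"spin": 0,"grip": 0.2},{"travel": [0,-2.5,90],"spin": 0,"grip": 0.5},{"travel": [0,-2.5,90],"spin": 0,"grip": 0.5},{"travel": [0,-2.5,90],"spin": 0,"grip": 0.5}]}}

```text
time: 7.5
position: [0.648, 0.2436, 0.0714]
orientation: [[-0.987, -0.16, 0.003], [-0.16, 0.987, 0.001], [-0.003, 0.0, -1.0]]
wrist_force: [-1.0, 0.3, 6.6]
grip_width: 0.0545
gripper_force: 63.3
```

>>> {"api": "apply_moves", "payload": {"targets": [{"travel": [0,0,0],"spin": 0,"grip": 0.5},{"travel": [0,0,-10],"spin": 0,"grip": 0.5},{"travel": [0,0,-30],"spin": 0,"grip": 0.5},{"travel": [0,0,-60],"spin": 0,"grip": 0.5},{"travel": [0,0,-90],"spin": 0,"grip": 0.5},{"travel": [0,0,-110],"spin": 0,"grip": 0.5},{"travel": [0,0,-110],"spin": 0,"grip": 0.5},{"travel": [0,0,-110],"spin": 0,"grip": 0.5}]}}

```text
time: 8.3
position: [0.647, 0.2434, 0.1793]
orientation: [[-0.987, -0.16, 0.0], [-0.16, 0.987, 0.0], [-0.0, 0.0, -1.0]]
wrist_force: [-0.1, 0.2, -1.2]
grip_width: 0.0544
gripper_force: 63.6
```

Run:
```python
from h import *
np.set_printoptions(precision=4,suppress=True)
go(.442,.036,.17,189.3)
a=cv2.imread('pics/top0.png')
# cover pot: rim circle in top0: edges near (321,220)
h=cv2.cvtColor(a,cv2.COLOR_BGR2HSV)
z=cv2.resize(a[195:245,295:345],(400,400),interpolation=2)
s=r.grab_frame('side')[:,:,::-1]; cv2.imwrite('pics/side3.png',s)
s0=cv2.imread('pics/side0.png')
cv2.imwrite('pics/c3.png',np.hstack([z,cv2.resize(s[80:260,180:360],(400,400),interpolation=2)]))
```

```text
t 8.3 pos [0.647  0.2434 0.1793] yaw -170.8 -> travel [ 235.6 -171.9    9.2] spin -0.1
```

View pics/c3.png

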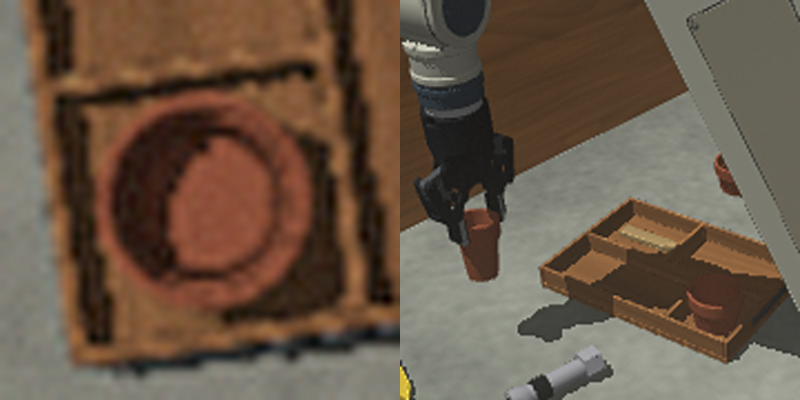

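The side crop shows the pot held upright by its collar. The cover pot's rim circle is near (320.4,219.8) in the top view. I'll refine that by mask.

Run:
```python
from h import *
np.set_printoptions(precision=4,suppress=True)
a=cv2.imread('pics/top0.png');h=cv2.cvtColor(a,cv2.COLOR_BGR2HSV)
print(h[220,300:345,0],h[220,300:345,1])
m=cv2.inRange(h,(0,120,60),(8,255,255));w=np.zeros_like(m);w[203:237,305:338]=m[203:237,305:338]
P=np.argwhere(w)[:,::-1].astype(np.float32);c,R=cv2.minEnclosingCircle(P);print(len(P),c,R,P.min(0),P.max(0),onz('top',c,.064))
e=cv2.fitEllipse(cv2.convexHull(P));print(e,onz('top',e[0],.064))
s=cv2.imread('pics/side0.png');h=cv2.cvtColor(s,cv2.COLOR_BGR2HSV)
print(h[215,300:345,0])
m=cv2.inRange(h,(0,120,40),(8,255,255));w=np.zeros_like(m);w[200:235,305:338]=m[200:235,305:338]
P=np.argwhere(w)[:,::-1];print(len(P),P.min(0),P.max(0))
# predicted side bbox of cover pot for candidate centre
for cx,cy in((.442,.036),(.442,.0385)):
    t=np.linspace(0,6.28,60);q=proj('side',np.c_[cx+.0375*np.cos(t),cy+.0375*np.sin(t),t*0+.064]);print(cx,cy,q.min(0),q.max(0))
```

```text
[21 13 13 15 12 14 11  9  7  8  5  4 10 11  6 10  9  8  8  9  7  8  8  8
  8  8  8  9  7  7  9  9  8  9 15 14 16 14 12 13 14 14 13 14 13] [ 31 121 156 166 142 137 151 159 148 180 130 182 163 192 140 161 160 153
 156 148 150 156 148 154 153 158 152 157 156 146 155 157 157 153 185 130
 231 142 135 149 127 178 145 156 142]
327 (320.03936767578125, 219.41885375976562) 13.820829391479492 [307. 206.] [333. 233.] [0.4417 0.038  0.064 ]
((320.14605712890625, 219.50881958007812), (26.60240364074707, 27.11418914794922), 13.536700248718262) [0.4415 0.0377 0.064 ]
[14 13 14 14 13 14 13 15 15 11  9  8  8  9 10 10  9 10  9  9  8  9  9 10
  9  9  9  9  9  9  8  9  9 10 12 13 15 15 14 13 13 14 14 14 13]
72 [310 203] [333 229]
0.442 0.036 [309.3133 201.9627] [335.005  217.8029]
0.442 0.0385 [308.7289 202.3435] [334.4523 218.2243]
```

>>> {"api": "apply_moves", "payload": {"targets": [{"travel": [40,-29,0],"spin": 0,"grip": 0.5},{"travel": [78,-57,0],"spin": 0,"grip": 0.5},{"travel": [116,-85,0],"spin": 0,"grip": 0.5},{"travel": [154,-113,0],"spin": 0,"grip": 0.5},{"travel": [190,-139,0],"spin": 0,"grip": 0.5},{"travel": [216,-158,0],"spin": 0,"grip": 0.5},{"travel": [230,-168,0],"spin": 0,"grip": 0.5},{"travel": [235,-170,0],"spin": 0,"grip": 0.5}]}}

```text
time: 9.15
position: [0.4411, 0.0371, 0.1787]
orientation: [[-0.987, -0.159, -0.001], [-0.159, 0.987, 0.0], [0.001, 0.0, -1.0]]
wrist_force: [1.5, 0.4, -0.9]
grip_width: 0.0547
gripper_force: 63.7
```

Run:
```python
from h import *
np.set_printoptions(precision=4,suppress=True)
go(.4425,.038,.0855,189.3)
o=r.get_obs()['position']
s=r.grab_frame('side')[:,:,::-1]; cv2.imwrite('pics/side4.png',s)
def ring(x,y,z,R):
    t=np.linspace(0,6.28,60);return proj('side',np.c_[x+R*np.cos(t),y+R*np.sin(t),t*0+z])
zb=o[2]-.0705
b=ring(o[0],o[1],zb,.019);print('bottom pred',b.min(0),b.max(0));b=ring(.4415,.038,.064,.0375);print('rim',b.min(0),b.max(0))
cv2.imwrite('pics/c4.png',cv2.resize(s[120:250,250:380].copy(),(585,585),interpolation=2))
```

```text
t 9.15 pos [0.4411 0.0371 0.1787] yaw -170.9 -> travel [-1.6  0.6 93.2] spin -0.2
bottom pred [315.2918 193.8772] [328.6214 201.7768]
rim [308.9712 202.3329] [334.6944 218.2128]
```

View pics/c4.png

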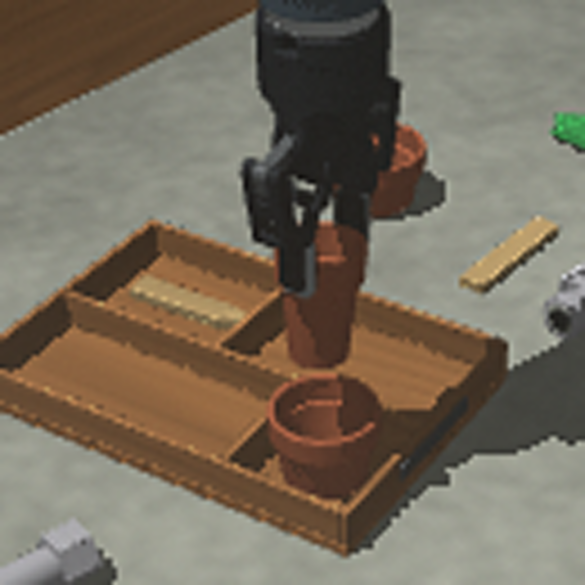

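The pot hangs upright above the cover pot. Its bottom centre is near (320.6,201) and the rim centre near (322,210). I'll measure this offset properly.

Run:
```python
from h import *
np.set_printoptions(precision=2,suppress=True)
s=cv2.imread('pics/side4.png');g=cv2.cvtColor(s,cv2.COLOR_BGR2LAB)[:,:,1].astype(int)
h=cv2.cvtColor(s,cv2.COLOR_BGR2HSV)[:,:,0].astype(int)
for v in (186,190,193,196,199): print(v,'a',g[v,308:336],'h',h[v,308:336])
for v in (208,211,214): print(v,'a',g[v,304:340],'h',h[v,304:340])
# predicted silhouette edges at heights
def ring(x,y,z,R):
    t=np.linspace(0,6.28,200);q=proj('side',np.c_[x+R*np.cos(t),y+R*np.sin(t),t*0+z]);return q[q[:,0].argmin()],q[q[:,0].argmax()]
for dz in(0,.01,.02,.03,.04): print(dz,*ring(.4411,.0371,.1787-.0705+dz,.019+.0055*dz/.056))
R=cv2.Rodrigues(cam('side')[1])[0];print('right',R[0])
```

```text
186 a [142 143 141 135 134 144 144 138 137 134 134 139 139 138 138 137 139 138
 137 137 138 138 138 137 140 143 142 136] h [14 14 14 14 13  9  9  9 10 10 11  9  9  9  9 10  9  9 10  9  8 13 14 14
 13 14 13 15]
190 a [133 132 133 134 133 141 144 143 144 138 138 137 138 137 138 138 139 138
 137 137 137 138 137 137 137 136 136 136] h [14 13 14 14 15 10  9  9  9 10 10 10  8 11 10 10  8  9  9  9 11 14 14 14
 13 13 14 14]
193 a [133 134 132 132 133 142 145 145 143 144 144 138 138 138 138 137 138 137
 137 136 141 142 141 140 138 138 136 136] h [14 13 15 15 14 12  8  8  9  9  9 10  8 10  9  9  9  9  9  9 13 14 14 14
 14 14 14 14]
196 a [134 143 142 142 142 142 144 144 144 144 143 143 136 138 138 138 137 137
 136 138 142 141 142 141 141 141 140 141] h [14 14 14 14 14 14  8  8  9  9  9  9 10  9  9  9 10  9 10 12 14 14 14 14
 14 14 14 14]
199 a [141 142 141 141 141 141 143 145 143 143 142 141 141 137 138 137 138 137
 138 140 140 140 142 141 141 141 141 142] h [14 14 14 14 14 14 11  8  9  9  9  9  9 10  9 11  9  9  9 13 14 14 14 14
 14 14 14 14]
208 a [142 141 141 138 138 134 150 147 137 136 138
[... 255 characters left out ...]
136 138 141 146 139 141 142 143 143 144
 144 146 147 137 138 137 137 138 137 135 136 137 136 134 133 135 133 134] h [14 14 14 14 14 10  8  9 10  9  9  9 10  9  9  9  9  9  9  8  8 10  8 10
 11  9  9 11 10 10 10 14 15 14 14 13]
214 a [142 140 143 143 134 136 149 154 144 136 136 137 138 140 141 144 143 144
 145 146 146 137 137 137 137 137 137 145 154 140 136 133 133 133 133 133] h [13 13 14 14 15 12  8  9  9 10 10 10  8  9  9  8  9  9  9  9  9  9 10 10
 10 10  9  9  9 10 10 14 14 13 14 14]
0 [315.31 197.84] [328.64 197.79]
0.01 [314.89 195.01] [328.99 194.95]
0.02 [314.47 192.14] [329.33 192.08]
0.03 [314.04 189.24] [329.69 189.17]
0.04 [313.61 186.46] [330.04 186.24]
right [-0.74 -0.67 -0.02]
```

>>> {"api": "apply_moves", "payload": {"targets": [{"travel": [3,-0.5,15],"spin": 0,"grip": 0.5},{"travel": [3,-0.5,30],"spin": 0,"grip": 0.5},{"travel": [3,-0.5,45],"spin": 0,"grip": 0.5},{"travel": [3,-0.5,57],"spin": 0,"grip": 0.5},{"travel": [3,-0.5,66],"spin": 0,"grip": 0.5},{"travel": [3,-0.5,74],"spin": 0,"grip": 0.5},{"travel": [3,-0.5,80],"spin": 0,"grip": 0.5},{"travel": [3,-0.5,80],"spin": 0,"grip": 0.5}]}}

```text
time: 10.0
position: [0.4393, 0.0372, 0.0986]
orientation: [[-0.987, -0.16, -0.001], [-0.16, 0.987, 0.0], [0.001, 0.0, -1.0]]
wrist_force: [-0.9, 0.3, -0.7]
grip_width: 0.0543
gripper_force: 63.6
```

>>> {"api": "apply_moves", "payload": {"targets": [{"travel": [0,0,3],"spin": 0,"grip": 0.5},{"travel": [0,0,5],"spin": 0,"grip": 0.5},{"travel": [0,0,7],"spin": 0,"grip": 0.5},{"travel": [0,0,9],"spin": 0,"grip": 0.5},{"travel": [0,0,11],"spin": 0,"grip": 0.5},{"travel": [0,0,11],"spin": 0,"grip": 0.5},{"travel": [0,0,11],"spin": 0,"grip": 0.5},{"travel": [0,0,11],"spin": 0,"grip": 0.5}]}}

```text
time: 10.8
position: [0.4395, 0.037, 0.0883]
orientation: [[-0.987, -0.16, 0.0], [-0.16, 0.987, -0.0], [-0.0, -0.0, -1.0]]
wrist_force: [-0.1, -0.1, -1.5]
grip_width: 0.0544
gripper_force: 63.6
```

>>> {"api": "apply_moves", "payload": {"targets": [{"travel": [0,0,1],"spin": 0,"grip": 0.5},{"travel": [0,0,2],"spin": 0,"grip": 0.5},{"travel": [0,0,3],"spin": 0,"grip": 0.5},{"travel": [0,0,3],"spin": 0,"grip": 0.5},{"travel": [0,0,3],"spin": 0,"grip": 0.5},{"travel": [0,0,3],"spin": 0,"grip": 0.4},{"travel": [0,0,3],"spin": 0,"grip": 0.2},{"travel": [0,0,3],"spin": 0,"grip": 0.15}]}}

```text
time: 11.6
position: [0.4394, 0.037, 0.0852]
orientation: [[-0.987, -0.16, -0.0], [-0.16, 0.987, -0.0], [0.0, 0.0, -1.0]]
wrist_force: [-0.2, -0.4, -0.5]
grip_width: 0.0725
gripper_force: 0.0
```

>>> {"api": "apply_moves", "payload": {"targets": [{"travel": [0,0,0],"spin": 0,"grip": 0.15},{"travel": [0,0,-10],"spin": 0,"grip": 0.15},{"travel": [0,0,-40],"spin": 0,"grip": 0.15},{"travel": [0,0,-80],"spin": 0,"grip": 0.2},{"travel": [0,-35,-100],"spin": 0,"grip": 0.4},{"travel": [0,-80,-110],"spin": 0,"grip": 0.4},{"travel": [0,-125,-110],"spin": 0,"grip": 0.4},{"travel": [0,-170,-110],"spin": 0,"grip": 0.4}]}}

```text
time: 12.4
position: [0.4669, -0.1325, 0.1967]
orientation: [[-0.987, -0.161, 0.002], [-0.161, 0.987, -0.001], [-0.002, -0.001, -1.0]]
wrist_force: [1.8, 0.3, 0.4]
grip_width: 0.051
gripper_force: 0.0
```

Run:
```python
from h import *
go(.49,-.457,.15,176.4)
for n in('top','side'): cv2.imwrite(f'pics/{n}5.png',r.grab_frame(n)[:,:,::-1])
a=cv2.imread('pics/top5.png');s=cv2.imread('pics/side5.png')
cv2.imwrite('pics/c5.png',np.hstack([cv2.resize(a[190:250,290:350],(400,400),interpolation=2),cv2.resize(s[120:250,270:400],(400,400),interpolation=2)]))
```

```text
t 12.4 pos [ 0.4669 -0.1325  0.1967] yaw -170.7 -> travel [  29.5 -324.    47. ] spin 12.9
```

View pics/c5.png

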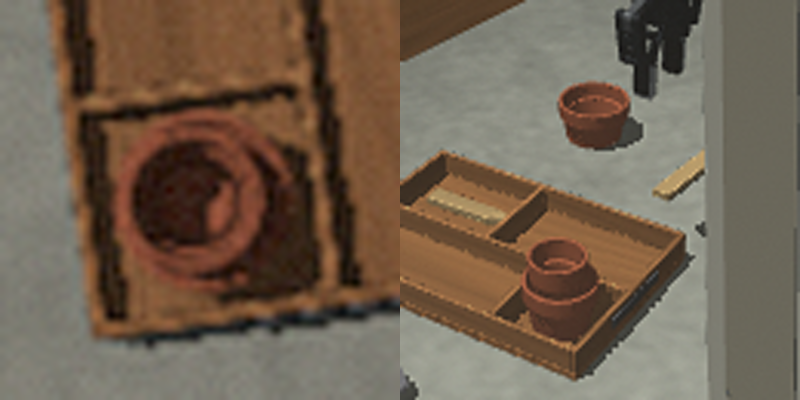

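Run:
```python
from h import *
T=lambda x,y:(290+x/6.667-.43,190+y/6.667-.43);S=lambda x,y:(270+x/3.077-.34,120+y/3.077-.34)
print(tri(T(193,208),S(158,257)),'expect z .094'); print(onz('top',T(193,208),.094),onz('top',T(203,202),.064))
def ring(n,x,y,z,R):
    t=np.linspace(0,6.28,200);q=proj(n,np.c_[x+R*np.cos(t),y+R*np.sin(t),t*0+z]);return q.min(0),q.max(0)
for z in(.094,.1): print(z,ring('side',*onz('top',T(193,208),z)[:2],z,.029),'seen u',S(125,0)[0],S(189,0)[0],'v',S(0,240)[1],S(0,275)[1])
```

```text
(array([0.4386174 , 0.04209495, 0.09293522]), np.float64(0.002942348456176148)) expect z .094
[0.43749042 0.04109786 0.094     ] [0.44045918 0.03798661 0.064     ]
0.094 (array([311.91162176, 196.90338897]), array([332.18520824, 209.13300495])) seen u 310.28398440039 331.08346441338966 v 197.65805004874878 209.03276568085798
0.1 (array([311.92330029, 195.22105147]), array([332.25985075, 207.41942613])) seen u 310.28398440039 331.08346441338966 v 197.65805004874878 209.03276568085798
```

Measured rim height is 0.093 against 0.094 expected, and the offset is about 4 mm, so the small pot is home. The trowel is next.

>>> {"api": "apply_moves", "payload": {"targets": [{"travel": [5,-45,0],"spin": 4,"grip": 0.4},{"travel": [5,-92,0],"spin": 8,"grip": 0.4},{"travel": [5,-139,10],"spin": 12,"grip": 0.4},{"travel": [6,-186,20],"spin": 13,"grip": 0.4},{"travel": [6,-233,30],"spin": 13,"grip": 0.4},{"travel": [6,-275,45],"spin": 13,"grip": 0.4},{"travel": [6,-310,60],"spin": 13,"grip": 0.4},{"travel": [7,-325,70],"spin": 13,"grip": 0.4}]}}

```text
time: 13.3
position: [0.5118, -0.4549, 0.1239]
orientation: [[-0.998, 0.068, -0.001], [0.068, 0.998, 0.001], [0.001, 0.001, -1.0]]
wrist_force: [0.4, 0.6, -0.5]
grip_width: 0.0511
gripper_force: 0.0
```

Run:
```python
from h import *
go(.513,-.455,.0145,176.6)
for n in('top','side'): cv2.imwrite(f'pics/{n}6.png',r.grab_frame(n)[:,:,::-1])
a=cv2.imread('pics/top6.png');s=cv2.imread('pics/side6.png')
cv2.imwrite('pics/c6.png',np.hstack([cv2.resize(a[145:245,390:520],(400,308),interpolation=2),cv2.resize(s[110:210,330:460],(400,308),interpolation=2)]))
```

```text
t 13.3 pos [ 0.5118 -0.4549  0.1239] yaw 176.1 -> travel [-1.300e+00 -1.000e-01  1.094e+02] spin -0.5
```

View pics/c6.png

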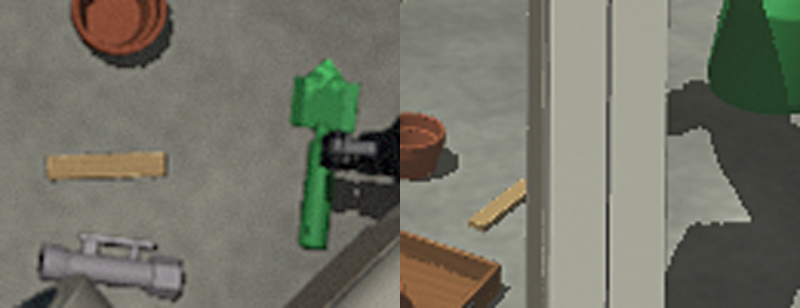

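The top crop shows the trowel handle (315,190) and blade (325,90), with the gripper beside it by parallax. The arm blocks the side view. I'll descend in two stages and watch the force.

>>> {"api": "apply_moves", "payload": {"targets": [{"travel": [-1,0,30],"spin": 0,"grip": 0.4},{"travel": [-1,0,60],"spin": 0,"grip": 0.4},{"travel": [-1,0,85],"spin": 0,"grip": 0.4},{"travel": [-1,0,98],"spin": 0,"grip": 0.4},{"travel": [-1,0,104],"spin": 0,"grip": 0.4},{"travel": [-1,0,108],"spin": 0,"grip": 0.4},{"travel": [-1,0,108],"spin": 0,"grip": 0.4},{"travel": [-1,0,108],"spin": 0,"grip": 0.4}]}}

```text
time: 14.2
position: [0.5132, -0.4531, 0.0184]
orientation: [[-0.998, 0.066, 0.001], [0.066, 0.998, -0.001], [-0.001, -0.001, -1.0]]
wrist_force: [-0.3, -0.2, 0.8]
grip_width: 0.0514
gripper_force: 0.0
```

>>> {"api": "apply_moves", "payload": {"targets": [{"travel": [0,0,0],"spin": 0,"grip": 0.6},{"travel": [0,0,0],"spin": 0,"grip": 0.85},{"travel": [0,0,0],"spin": 0,"grip": 0.85},{"travel": [0,0,0],"spin": 0,"grip": 0.85},{"travel": [0,0,0],"spin": 0,"grip": 0.85},{"travel": [0,0,0],"spin": 0,"grip": 0.85},{"travel": [0,0,-20],"spin": 0,"grip": 0.85},{"travel": [0,0,-50],"spin": 0,"grip": 0.85}]}}

```text
time: 15.0
position: [0.512, -0.452, 0.066]
orientation: [[-0.998, 0.066, -0.003], [0.066, 0.998, 0.003], [0.003, 0.003, -1.0]]
wrist_force: [0.5, 0.8, -0.4]
grip_width: 0.0237
gripper_force: 58.7
```

Run:
```python
from h import *
# trowel origin to (48,55.5): grasp at trowel x=-15
go(*cad(33,55.5),.15,189.3)
a=r.grab_frame('top')[:,:,::-1];m=cv2.inRange(cv2.cvtColor(a[:300,440:540],cv2.COLOR_BGR2HSV),(45,120,40),(75,255,255));print(cv2.boundingRect(m))
```

```text
t 15.0 pos [ 0.512 -0.452  0.066] yaw 176.2 -> travel [-29.5 513.4 -82.6] spin -13.1
(49, 162, 23, 63)
```

>>> {"api": "apply_moves", "payload": {"targets": [{"travel": [0,10,-45],"spin": 0,"grip": 0.85},{"travel": [-2,45,-80],"spin": -2,"grip": 0.85},{"travel": [-5,93,-85],"spin": -4,"grip": 0.85},{"travel": [-8,141,-85],"spin": -6,"grip": 0.85},{"travel": [-11,189,-85],"spin": -8,"grip": 0.85},{"travel": [-14,237,-85],"spin": -10,"grip": 0.85},{"travel": [-17,285,-85],"spin": -12,"grip": 0.85},{"travel": [-19,330,-85],"spin": -13,"grip": 0.85}]}}

```text
time: 15.85
position: [0.5535, -0.1227, 0.1526]
orientation: [[-0.987, -0.162, 0.001], [-0.162, 0.987, -0.0], [-0.001, -0.0, -1.0]]
wrist_force: [0.4, -0.1, -0.3]
grip_width: 0.0236
gripper_force: 58.9
```

Run:
```python
from h import *
go(*cad(33,55.5),.08,189.3)
```

```text
t 15.85 pos [ 0.5535 -0.1227  0.1526] yaw -170.7 -> travel [-51.  174.9  72.6] spin -0.0
```

>>> {"api": "apply_moves", "payload": {"targets": [{"travel": [-14,45,0],"spin": 0,"grip": 0.85},{"travel": [-28,93,0],"spin": 0,"grip": 0.85},{"travel": [-40,135,0],"spin": 0,"grip": 0.85},{"travel": [-48,163,0],"spin": 0,"grip": 0.85},{"travel": [-51,173,10],"spin": 0,"grip": 0.85},{"travel": [-51,175,40],"spin": 0,"grip": 0.85},{"travel": [-51,175,72],"spin": 0,"grip": 0.85},{"travel": [-51,175,72],"spin": 0,"grip": 0.85}]}}

```text
time: 16.65
position: [0.5733, 0.0557, 0.0763]
orientation: [[-0.987, -0.16, -0.007], [-0.16, 0.987, 0.0], [0.007, 0.001, -1.0]]
wrist_force: [-0.7, -0.3, -0.8]
grip_width: 0.0238
gripper_force: 58.7
```

Run:
```python
from h import *
go(*cad(33,55.5),.027,189.3)
for n in('top','side'): cv2.imwrite(f'pics/{n}7.png',r.grab_frame(n)[:,:,::-1])
a=cv2.imread('pics/top7.png');s=cv2.imread('pics/side7.png')
cv2.imwrite('pics/c7.png',np.hstack([cv2.resize(a[110:250,280:390],(314,400),interpolation=2),cv2.resize(s[130:250,230:380],(486,389),interpolation=2)[:400].copy() if 0 else cv2.resize(s[130:250,230:380],(480,400),interpolation=2)]))
```

```text
t 16.65 pos [0.5733 0.0557 0.0763] yaw -170.8 -> travel [-3.   1.9 49.3] spin -0.1
```

View pics/c7.png

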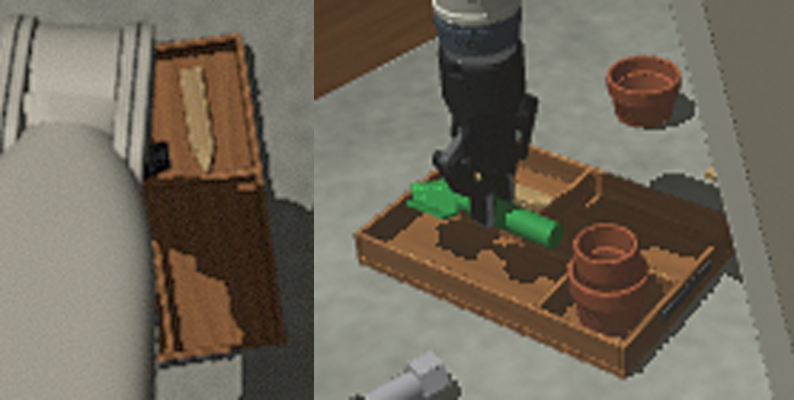

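The trowel hangs level over the longest bay, with its blade at the far end. Lower and release.

>>> {"api": "apply_moves", "payload": {"targets": [{"travel": [-3,1,15],"spin": 0,"grip": 0.85},{"travel": [-3,1,30],"spin": 0,"grip": 0.85},{"travel": [-3,1,42],"spin": 0,"grip": 0.85},{"travel": [-3,1,47],"spin": 0,"grip": 0.85},{"travel": [-3,1,49],"spin": 0,"grip": 0.85},{"travel": [-3,1,49],"spin": 0,"grip": 0.85},{"travel": [-3,1,49],"spin": 0,"grip": 0.85},{"travel": [-3,1,49],"spin": 0,"grip": 0.85}]}}

```text
time: 17.55
position: [0.579, 0.0576, 0.0318]
orientation: [[-0.987, -0.16, 0.001], [-0.16, 0.987, -0.0], [-0.001, -0.0, -1.0]]
wrist_force: [-0.2, -0.2, 0.1]
grip_width: 0.0239
gripper_force: 58.7
```

>>> {"api": "apply_moves", "payload": {"targets": [{"travel": [0,0,0.5],"spin": 0,"grip": 0.7},{"travel": [0,0,0.5],"spin": 0,"grip": 0.5},{"travel": [0,0,0],"spin": 0,"grip": 0.5},{"travel": [0,0,-10],"spin": 0,"grip": 0.5},{"travel": [0,0,-40],"spin": 0,"grip": 0.5},{"travel": [0,0,-80],"spin": 0,"grip": 0.5},{"travel": [0,-30,-120],"spin": -8,"grip": 0.4},{"travel": [0,-75,-130],"spin": -16,"grip": 0.3}]}}

```text
time: 18.35
position: [0.5922, -0.0156, 0.1671]
orientation: [[-0.901, -0.434, 0.007], [-0.434, 0.901, -0.001], [-0.006, -0.004, -1.0]]
wrist_force: [1.4, -0.0, -1.2]
grip_width: 0.06
gripper_force: 0.0
```

Run:
```python
from h import *
go(.423,-.264,.12,265.5)
```

```text
t 18.35 pos [ 0.5922 -0.0156  0.1671] yaw -154.3 -> travel [ 260.6 -150.1   46. ] spin -59.8
```

>>> {"api": "apply_moves", "payload": {"targets": [{"travel": [40,-23,0],"spin": -8,"grip": 0.2},{"travel": [80,-46,0],"spin": -16,"grip": 0.2},{"travel": [120,-69,0],"spin": -24,"grip": 0.2},{"travel": [160,-92,0],"spin": -32,"grip": 0.2},{"travel": [200,-115,0],"spin": -40,"grip": 0.2},{"travel": [235,-135,10],"spin": -48,"grip": 0.2},{"travel": [255,-147,20],"spin": -56,"grip": 0.2},{"travel": [260,-150,30],"spin": -60,"grip": 0.2}]}}

```text
time: 19.15
position: [0.4179, -0.2652, 0.1319]
orientation: [[-0.081, -0.997, 0.001], [-0.997, 0.081, -0.001], [0.001, -0.001, -1.0]]
wrist_force: [-0.3, -0.2, 1.2]
grip_width: 0.0688
gripper_force: 0.0
```

Run:
```python
from h import *
np.set_printoptions(precision=4,suppress=True)
go(.4228,-.2643,.016,265.5)
print('outlet centre',tri((210+483/2.5-.3,125+262/2.5-.3),(376,188.8)))
for n in('top','side'): cv2.imwrite(f'pics/{n}8.png',r.grab_frame(n)[:,:,::-1])
a=cv2.imread('pics/top8.png');s=cv2.imread('pics/side8.png')
cv2.imwrite('pics/c8.png',np.hstack([cv2.resize(a[115:265,285:465],(480,400),interpolation=2),cv2.resize(s[130:250,230:350],(320,320),interpolation=2)[:,:] if 0 else cv2.resize(s[130:280,230:350],(320,400),interpolation=2)]))
```

```text
t 19.15 pos [ 0.4179 -0.2652  0.1319] yaw -94.6 -> travel [ -1.5  -4.7 115.9] spin -0.1
outlet centre (array([ 0.4172, -0.1986,  0.0247]), np.float64(0.005611212395554914))
```

View pics/c8.png

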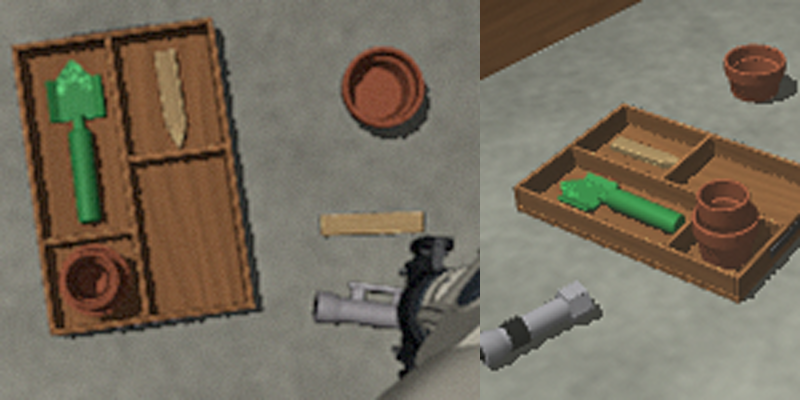

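The trowel, marker and pots all sit properly in their bays. The gripper stands over the nozzle (about 420,300 in the top crop), so I'll descend.

>>> {"api": "apply_moves", "payload": {"targets": [{"travel": [-1.5,-4,30],"spin": 0,"grip": 0.2},{"travel": [-1.5,-4,60],"spin": 0,"grip": 0.2},{"travel": [-1.5,-4,80],"spin": 0,"grip": 0.2},{"travel": [-1.5,-4,80],"spin": 0,"grip": 0.2},{"travel": [-1.5,-4,80],"spin": 0,"grip": 0.2},{"travel": [-1.5,-4,80],"spin": 0,"grip": 0.2},{"travel": [-1.5,-4,80],"spin": 0,"grip": 0.2},{"travel": [-1.5,-4,80],"spin": 0,"grip": 0.2}]}}

```text
time: 20.05
position: [0.4239, -0.262, 0.0522]
orientation: [[-0.084, -0.997, 0.001], [-0.997, 0.084, -0.001], [0.001, -0.001, -1.0]]
wrist_force: [-0.1, -0.4, -0.0]
grip_width: 0.0684
gripper_force: 0.0
```

Run:
```python
from h import *
go(.4228,-.2643,.016,265.5)
a=r.grab_frame('top')[:,:,::-1]
cv2.imwrite('pics/c9.png',cv2.resize(a[180:260,390:470],(560,560),interpolation=2))
```

```text
t 20.05 pos [ 0.4239 -0.262   0.0522] yaw -94.8 -> travel [ 2.4  0.9 36.2] spin -0.3
```

View pics/c9.png

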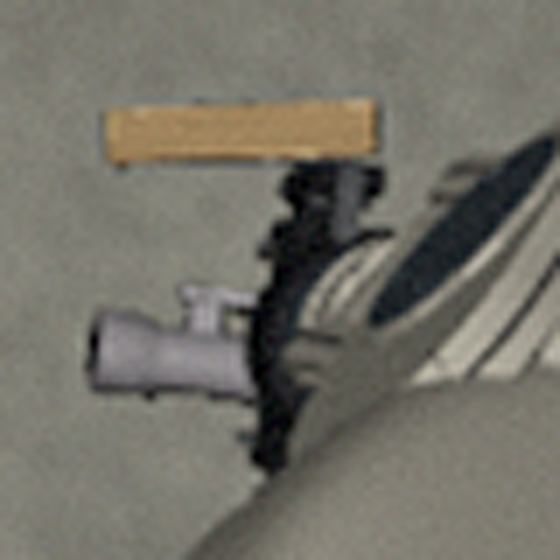

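The fingers straddle the nozzle, and by calculation the outer finger clears the square stake by more than 15 mm. I'll go down and grip.

>>> {"api": "apply_moves", "payload": {"targets": [{"travel": [2,0,15],"spin": 0,"grip": 0.2},{"travel": [2,0,27],"spin": 0,"grip": 0.2},{"travel": [2,0,33],"spin": 0,"grip": 0.2},{"travel": [2,0,36],"spin": 0,"grip": 0.2},{"travel": [2,0,36],"spin": 0,"grip": 0.2},{"travel": [2,0,36],"spin": 0,"grip": 0.4},{"travel": [2,0,36],"spin": 0,"grip": 0.65},{"travel": [2,0,36],"spin": 0,"grip": 0.65}]}}

```text
time: 20.9
position: [0.4236, -0.2639, 0.0161]
orientation: [[-0.084, -0.997, 0.001], [-0.997, 0.084, -0.001], [0.001, -0.001, -1.0]]
wrist_force: [-1.8, 1.3, 4.6]
grip_width: 0.0412
gripper_force: 60.0
```

>>> {"api": "apply_moves", "payload": {"targets": [{"travel": [0,0,0],"spin": 0,"grip": 0.65},{"travel": [0,0,0],"spin": 0,"grip": 0.65},{"travel": [0,0,-10],"spin": 0,"grip": 0.65},{"travel": [0,0,-35],"spin": 0,"grip": 0.65},{"travel": [0,0,-70],"spin": 0,"grip": 0.65},{"travel": [0,0,-110],"spin": 0,"grip": 0.65},{"travel": [0,0,-120],"spin": 0,"grip": 0.65},{"travel": [0,0,-120],"spin": 0,"grip": 0.65}]}}

```text
time: 21.7
position: [0.4239, -0.2643, 0.1372]
orientation: [[-0.083, -0.997, 0.003], [-0.997, 0.083, -0.002], [0.002, -0.003, -1.0]]
wrist_force: [-0.6, -0.1, -2.6]
grip_width: 0.0416
gripper_force: 61.5
```

Run:
```python
from h import *
go(*cad(-68.5,-57),.09,189.3)
```

```text
t 21.7 pos [ 0.4239 -0.2643  0.1372] yaw -94.8 -> travel [-200.2  -53.1   46.9] spin 75.9
```

>>> {"api": "apply_moves", "payload": {"targets": [{"travel": [-20,-5,-5],"spin": 8,"grip": 0.65},{"travel": [-50,-13,-5],"spin": 16,"grip": 0.65},{"travel": [-80,-21,-5],"spin": 24,"grip": 0.65},{"travel": [-110,-29,-5],"spin": 32,"grip": 0.65},{"travel": [-140,-37,-5],"spin": 40,"grip": 0.65},{"travel": [-170,-45,-5],"spin": 48,"grip": 0.65},{"travel": [-190,-50,-5],"spin": 56,"grip": 0.65},{"travel": [-200,-53,-5],"spin": 64,"grip": 0.65}]}}

```text
time: 22.5
position: [0.4922, -0.0669, 0.1385]
orientation: [[-0.934, -0.358, -0.003], [-0.358, 0.934, 0.001], [0.002, 0.002, -1.0]]
wrist_force: [-0.7, -0.4, -2.3]
grip_width: 0.0415
gripper_force: 61.2
```

>>> {"api": "apply_moves", "payload": {"targets": [{"travel": [0,0,0],"spin": 8,"grip": 0.65},{"travel": [0,0,0],"spin": 12,"grip": 0.65},{"travel": [0,0,10],"spin": 12,"grip": 0.65},{"travel": [0,0,30],"spin": 12,"grip": 0.65},{"travel": [0,0,45],"spin": 12,"grip": 0.65},{"travel": [0,0,50],"spin": 12,"grip": 0.65},{"travel": [0,0,50],"spin": 12,"grip": 0.65},{"travel": [0,0,50],"spin": 12,"grip": 0.65}]}}

```text
time: 23.3
position: [0.4928, -0.0689, 0.0902]
orientation: [[-0.987, -0.161, -0.0], [-0.161, 0.987, 0.0], [0.0, 0.0, -1.0]]
wrist_force: [-0.1, 0.2, -1.6]
grip_width: 0.0413
gripper_force: 61.3
```

Run:
```python
from h import *
go(*cad(-68.5,-50.5),.0245,189.3)
s=r.grab_frame('side')[:,:,::-1]
cv2.imwrite('pics/c10.png',cv2.resize(s[130:260,240:400],(640,520),interpolation=2))
```

```text
t 23.3 pos [ 0.4928 -0.0689  0.0902] yaw -170.7 -> travel [-0.7  6.  65.7] spin -0.0
```

View pics/c10.png

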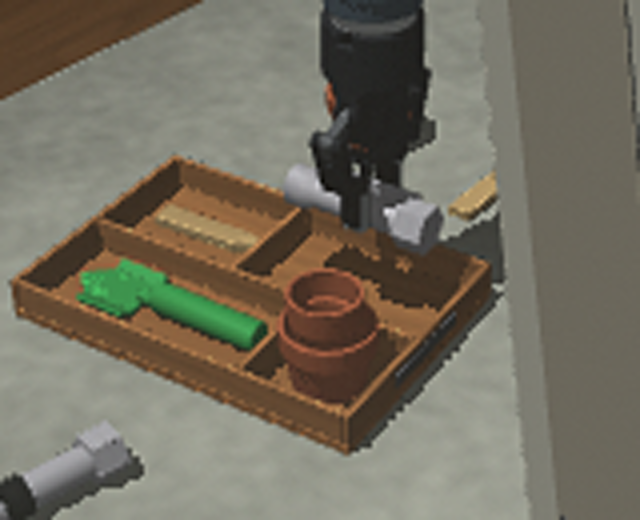

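The nozzle hangs level above the middle bay with its nut at the near end. Lower it.

>>> {"api": "apply_moves", "payload": {"targets": [{"travel": [-1,4,15],"spin": 0,"grip": 0.65},{"travel": [-1,6,30],"spin": 0,"grip": 0.65},{"travel": [-1,6,45],"spin": 0,"grip": 0.65},{"travel": [-1,6,56],"spin": 0,"grip": 0.65},{"travel": [-1,6,62],"spin": 0,"grip": 0.65},{"travel": [-1,6,64.5],"spin": 0,"grip": 0.65},{"travel": [-1,6,64.5],"spin": 0,"grip": 0.65},{"travel": [-1,6,64.5],"spin": 0,"grip": 0.65}]}}

```text
time: 24.15
position: [0.4932, -0.0629, 0.0263]
orientation: [[-0.987, -0.16, 0.001], [-0.16, 0.987, -0.0], [-0.001, -0.0, -1.0]]
wrist_force: [-0.5, 0.4, -1.0]
grip_width: 0.0414
gripper_force: 61.3
```

>>> {"api": "apply_moves", "payload": {"targets": [{"travel": [0,0,0],"spin": 0,"grip": 0.65},{"travel": [0,0,0.5],"spin": 0,"grip": 0.4},{"travel": [0,0,0.5],"spin": 0,"grip": 0.38},{"travel": [0,0,0],"spin": 0,"grip": 0.38},{"travel": [0,0,-10],"spin": 0,"grip": 0.38},{"travel": [0,0,-40],"spin": 0,"grip": 0.38},{"travel": [0,0,-80],"spin": 0,"grip": 0.38},{"travel": [0,0,-120],"spin": 0,"grip": 0.38}]}}

```text
time: 24.95
position: [0.4924, -0.0626, 0.1478]
orientation: [[-0.987, -0.16, -0.0], [-0.16, 0.987, 0.0], [0.0, 0.0, -1.0]]
wrist_force: [0.7, 0.2, -0.9]
grip_width: 0.0528
gripper_force: 0.0
```

>>> {"api": "apply_moves", "payload": {"targets": [{"travel": [0,-40,-10],"spin": 0,"grip": 0.38},{"travel": [0,-85,-20],"spin": 0,"grip": 0.38},{"travel": [0,-130,-20],"spin": 0,"grip": 0.38},{"travel": [0,-175,-20],"spin": 0,"grip": 0.38},{"travel": [0,-220,-20],"spin": 0,"grip": 0.38},{"travel": [0,-265,-20],"spin": 0,"grip": 0.38},{"travel": [0,-290,-20],"spin": 0,"grip": 0.38},{"travel": [0,-300,-20],"spin": 0,"grip": 0.38}]}}

```text
time: 25.75
position: [0.5407, -0.3615, 0.1659]
orientation: [[-0.987, -0.158, 0.0], [-0.158, 0.987, -0.0], [0.0, -0.0, -1.0]]
wrist_force: [-0.2, -0.3, -0.4]
grip_width: 0.0528
gripper_force: 0.0
```

Run:
```python
from h import *
a=r.grab_frame('top')[:,:,::-1];s=r.grab_frame('side')[:,:,::-1]
cv2.imwrite('pics/c11.png',np.hstack([cv2.resize(a[110:250,280:400],(386,450),interpolation=2),cv2.resize(s[140:260,240:350],(412,450),interpolation=2)]))
```

```text
(no output)
```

View pics/c11.png

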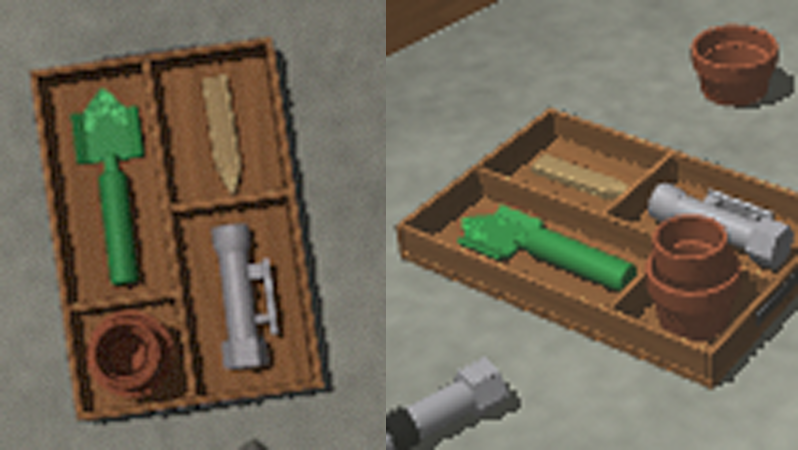

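Everything lies flat in its bay and the small pot is nested upright, with the look-alikes untouched. Handing in.

```bash
python3 -c "
from h import *
print(r.finish_job())"
```

```text
the job is handed in; nothing more can be done
None
```

I packed the caddy and handed the job in at about 26 s: trowel, nozzle and marker lie flat in their bays and the small pot is nested in the cover pot (about 4 mm off centre, 7 mm allowed); I never touched the look-alikes, and `finish_job()` returned no verdict.

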